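# Lock in the three heater switches under the splash guard by feel

### The arm

A 6-joint arm with a two-finger parallel gripper is mounted at the origin on a cart in front of the work surface, level with it; the furniture and walls round the work are solid. World frame = base frame: x ahead of the robot, y to its left, z up, the work surface at z = 0. Lengths are in m, angles in rad, forces in N, time in s.
With the tool pointing down it reaches from about 0.375 to 0.975 m from the base axis. Payload 3.8 kg.
Tool frame: the origin (TCP) lies midway between the tips of the shut fingers; the grasp point (between the pads) lies 19 mm behind it; z points along the fingers, y is the line along which they close (so a half turn about z gives the same grasp; the last joint's range is limited). The gripper opens to 85 mm and grips with 20 to 120 N. Pads are 22 mm wide; open, the fingers measure 114 mm over their backs; the gripper's body (76 mm by 85 mm) begins 54 mm behind the grasp point. The pads swing forward as they close: fully open they stand 13 mm farther back than shut.
Start: joints at [-1.147, 0.264, 1.604, -0, 1.274, -0.037], TCP at [0.3, -0.605, 0.231] pointing down, gripper open.
Joint ranges: [-2.63, 2.63], [-0.94, 2.18], [0.31, 2.57], [-1.31, 4.45], [0, 2.66], [-2.55, 2.55]. Speed limits (rad/s): [2.57, 2.57, 3.14, 3.14, 3.14, 3.14].

### API

Orientations are given as a rotation vector (axis times angle).
In Python, from workcell import status, read_camera, workorder, masks_of gives the robot as it stands.
- The arm moves only by the tool drive_tool, never from a script. Its argument "rows" is a list of rows, each a list of 7 numbers: the turn, a rotation vector about the tool's x, y, z in degrees, then the shift along the tool's x, y, z in m, then the opening, from 0 (shut) to 1 (fully open). In form: [[ax, ay, az, tx, ty, tz, claw], ...]. A call has 1 to 8 rows; each row shifts and turns the commanded pose from where the row before left it, along the tool's axes as they then stand; what a row does not reach is not made up. A row lasts 1/12 s, in which the tool goes at most 41.7 mm and 7.16 degrees, less where a joint would pass 70% of its speed; a pose out of reach is approached as far as the arm can. A call is refused whole if a number of a shift passes 0.0417 or a number of a turn 7.16, either way. A call with a gripper value outside its range is refused whole. The fingers move at their own pace and stop on an object; "force" is the grip in N (left out, the last holds). Time passes only in rows, so rows that do not move let the fingers close. It gives the time, the measured TCP pose, the force, the opening and the grip force at its end, in the units of the state.
- status.read_state(): the state, without advancing time (a new reading comes with each control period).
- read_camera(name): name is "side" or "top" or "wrist"; returns a dict with "color" (400x640x3 uint8, red, green, blue), "intrinsics" (3x3 intrinsics, pixels), "world_from_camera" (4x4, takes a point from camera to world coordinates); the wrist camera has in their place "mount" (4x4, takes a point from camera to tool coordinates, whose origin is the TCP and whose axes are the flange's). Camera axes: x right, y up, looking along -z (the intrinsics and any distortion apply to the point x, -y, -z); pixel columns grow to the right and rows downward; lengths in m; the calibration is good to about 2 mm. A picture is of the moment at which its call begins: read the wrist's pose just before it. There is no depth.
- workorder.finish_job(): hands the job in; it is judged then, once.
Trained networks look in a picture, given as the dict that the camera call returned (one of the last four; its "shot" number tells which), for a name from the list of things; names that differ only in an ending like _2 or _b are one class to them, and where a whole thing is asked for, a point or a joint stands for the part that bears it (a point fixed in the world has none). Each returns a list of dicts, best first, with "score" (0 to 1); they miss things now and then, are a little off and sometimes report something else, mostly with a low value. They report only what shows in the picture. A call takes as long as a camera call.
- masks_of(picture, name): "mask" (400x640 bool, what is visible of it) and "bbox" ([left, top, right, bottom] in pixels, round what is visible of it).
The state is a dict: "time": time; "q": joint angles; "joint_vel": joint speeds; "joint_torque": joint torques, N m; "tool_pos": TCP position; "tcp_rot": TCP orientation; "wrist_force": force on the tool from outside, world axes, zero at the start; "torque": the same for the moment, N m; "width": opening from 0.0 (shut) to 1.0 (fully open); "grip_force": force on a finger pad.
Only numpy, scipy, OpenCV 4.12 (cv2) and the standard library are available. Lean on these libraries where they do the work, as an engineer would, in place of code of your own. Each camera call takes 0.05 s, during which the arm holds its last target. There are 200 camera calls.

### The job

The bread warmer's control box on the counter has three push-lock switches under a sliding splash guard. Slide the guard all the way back, make sure that all three switches are locked in (some may be in already and the caps look the same either way, so feel each one lightly and click only those that stand out), then slide the guard fully shut again. Press gently, never harder than 25 N on a cap, and leave the two name cards where they stand.

Things in the scene. Friction and masses are not known exactly. Their poses are not given: they have to be found in the camera images.
- control_box: Grey control box, 140 (x) x 200 (y) mm, deck 50 mm above the counter, fixed; side rails 22 mm high at y = +-96 mm. Origin: centre of its underside; x to its rear (away from the robot), y to its left. The three switches stand along y at x = -38 mm, y = -56, 0, +56 mm (which is where varies); the rear deck is bare. At least one switch is out at the start.
- guard (a joint): Position of the splash guard, an aluminium plate 62 (x) x 200 (y) mm, 4 mm thick, that slides to the box's rear (+x) on the side rails, its top at 80 mm above the counter. 0 m = shut, over the switches; 0.07 m = fully back, against its stop, switches free. It stays where it is left; sliding takes about 2 N.
- guard_tab (a point): Centre of the top of the guard's push tab, 106 mm above the counter: a black upright bar 10 (x) x 70 (y) x 26 mm high on the guard's front edge. When the guard is shut it is at x = -62 mm in the box's frame. It can be pushed to and fro with shut fingertips or pinched across x.
- switch_a: One of three identical switches: round red cap, 26 mm across, flat top 22 mm above the deck (72 mm above the counter), pressed straight down. Origin: on the deck, on the cap's axis; it does not move with the cap. The cap floats on a light spring (0.6 to 1 N) at the same height in or out. Under it is the plunger: OUT, the cap meets it after 3 mm; locked IN, after 8.5 mm.
- switch_b: Identical to switch_a. Feel: the plunger gives only above 5 N (out) or 5.3 N (in), so a feel with 3 N tells the state and changes nothing; soft contact adds about 1 mm to what a tool reads (4 mm out, 9 mm in). Click: press on to the stop, 16.8 mm down (6 to 7 N on the way, 1 N more at 25 mm/s; stop at about 12 N), then let it come up. Each full stroke changes the state; a shorter one does not.
- switch_c: Identical to switch_a and switch_b. Locked in, a switch's plunger bears on the catch of the control box with about 5 N; out, with none.
- name_card: Bystander: small red card in a stone block, 20 x 58 x 61 mm, standing loose behind the box to the right, beside a fixed glass of stirrers 152 mm high. Origin: centre of its underside.
- name_card_left: Bystander: another such red card, standing loose near the counter's front edge, to the left of the box. Origin: centre of its underside.

How it is judged:
On the way, in this order (a step that is already met when the one before it is completed fails the run):
1. the guard is slid back (at least 62 of its 70 mm) (value of joint guard above 0.062 m), for 0.1 s.
2. with the guard back, all three switches are locked in (value of joint guard above 0.05 m and contact force between each of switch_a, switch_b, switch_c and control_box above 2 N), for 0.2 s.
At the end, for the whole second after the job is handed in: All three switches are locked in (each plunger held by its catch, bearing on the box with more than 2 N) and the guard is shut to within 5 mm (value of joint guard below 0.005 m and contact force between each of switch_a, switch_b, switch_c and control_box above 2 N); the robot touches nothing.
It fails at once if a switch is pressed with more than 25 N (contact force between any of switch_a, switch_b, switch_c and the arm above 25 N or contact force between any of switch_a, switch_b, switch_c and the fingers above 25 N).
It fails at once if a name card is moved by more than 20 mm (distance of any of name_card, name_card_left from where it was at the start of the episode above 0.02 m).
It also fails if it takes over 61 s, if anything falls off the work surface, if the arm or the gripper's body presses on something with over 40 N, if the wrist force passes 120 N, or if a joint passes its speed limit or range.

## Working session

There is one attempt and no reset: what is moved stays moved. The work goes in short steps, Python scripts to look and compute and a tool call to move; the robot and the scene stay as the last step left them, time stands still between calls to the robot, and variables do not carry over. Pictures are saved under pics/ and viewed, at most 10 in all, crops included, and the job is handed in when it is done.

Besides the shell and the picture viewer there is one more tool, called after ">>>" as name(argument=value, ...) on one line, values as JSON. drive_tool: Moves the arm, as the interface text tells. Its arguments: {"type":"object","properties":{"rows":{"type":"array"},"force":{"type":"number"}},"required":["rows"]}

```bash
mkdir -p pics; cat > h.py <<'E'
import numpy as np, cv2
from workcell import status, read_camera, workorder, masks_of
def proj(p,c):
    T=np.linalg.inv(c["world_from_camera"]); q=T[:3,:3]@np.asarray(p)+T[:3,3]
    q=q*[1,-1,-1]; u=c["intrinsics"]@q; return u[:2]/u[2]
def ray(uv,c):
    T=np.asarray(c["world_from_camera"]); d=np.linalg.inv(c["intrinsics"])@[uv[0],uv[1],1]
    return T[:3,3], T[:3,:3]@(d*[1,-1,-1])
def atz(uv,c,z):
    o,d=ray(uv,c); return o+d*(z-o[2])/d[2]
def save(c,n): cv2.imwrite("pics/"+n,c["color"][:,:,::-1])
E
python3 - <<'E'
from h import *
s=status.read_state(); print(s)
for n in ["top","side"]:
    c=read_camera(n); save(c,n+"1.png"); print(n,[k for k in c], np.round(c["world_from_camera"],3).tolist())
    for t in ["control_box","guard","guard_tab","switch_a","name_card","name_card_left"]:
        for m in masks_of(c,t)[:3]:
            ys,xs=np.nonzero(m["mask"]); print(t,round(m["score"],2),m["bbox"],len(xs),xs.mean().round(1) if len(xs) else 0,ys.mean().round(1) if len(xs) else 0)
E
```

```text
{'time': 0.0, 'q': array([-1.14688965e+00,  2.64815095e-01,  1.60537258e+00,  8.92463546e-07,
        1.27371524e+00, -3.68596204e-02]), 'joint_vel': array([-0.00067453, -0.00075905, -0.00110221, -0.0003165 , -0.00028516,
       -0.00051526]), 'joint_torque': array([ 3.13389166e-03, -5.15110123e+01, -3.67307997e+01,  5.01165607e-05,
        1.28506144e-02,  4.94516871e-05]), 'tool_pos': array([ 0.29984811, -0.60392214,  0.22992107]), 'tcp_rot': array([-3.05638117e+00, -7.16866302e-01,  6.96095841e-04]), 'wrist_force': array([0.05404339, 0.28838536, 0.8296381 ]), 'torque': array([-0.0344752 , -0.0076795 , -0.04991217]), 'grip_force': 0.0, 'width': 0.9989018250816049}
top ['color', 'intrinsics', 'world_from_camera', 'shot'] [[-0.005, 0.995, -0.102, 0.464], [-1.0, -0.002, 0.023, -0.012], [0.023, 0.102, 0.995, 1.223], [0.0, 0.0, 0.0, 1.0]]
control_box 0.83 [273.1, 187.1, 366.4, 253.5] 4733 316.7 219.4
guard 0.89 [276.2, 216.1, 362.3, 252.1] 2244 319.2 233.6
guard_tab 0.96 [273.7, 216.5, 363.8, 253.3] 2206 319.0 233.6
name_card 0.64 [387.6, 157.3, 405.5, 165.5] 86 397.4 159.2
name_card_left 0.53 [225.7, 242.8, 238.4, 257.2] 97 232.6 249.5
side ['color', 'intrinsics', 'world_from_camera', 'shot'] [[-0.943, 0.16, -0.29, 0.324], [-0.331, -0.518, 0.789, 0.733], [-0.024, 0.84, 0.542, 0.599], [0.0, 0.0, 0.0, 1.0]]
control_box 0.73 [314.9, 176.3, 401.2, 275.3] 6912 361.1 224.5
guard 0.73 [355.1, 177.1, 402.9, 243.7] 2380 380.2 211.6
guard_tab 0.61 [353.7, 175.1, 403.3, 244.5] 2294 380.4 211.8
name_card 0.82 [317.4, 145.2, 327.1, 178.7] 250 322.7 163.2
name_card_left 0.56 [359.4, 279.1, 384.5, 330.6] 764 370.1 307.7
```

```bash
python3 - <<'E'
import cv2
a=cv2.imread("pics/top1.png")[130:290,190:440]; b=cv2.imread("pics/side1.png")[120:350,260:460]
a=cv2.resize(a,None,fx=3,fy=3)[:, :]; cv2.imwrite("pics/a.png",a)
cv2.imwrite("pics/b.png",cv2.resize(b,None,fx=2.6,fy=2.6))
E
```

```text
(no output)
```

View pics/a.png

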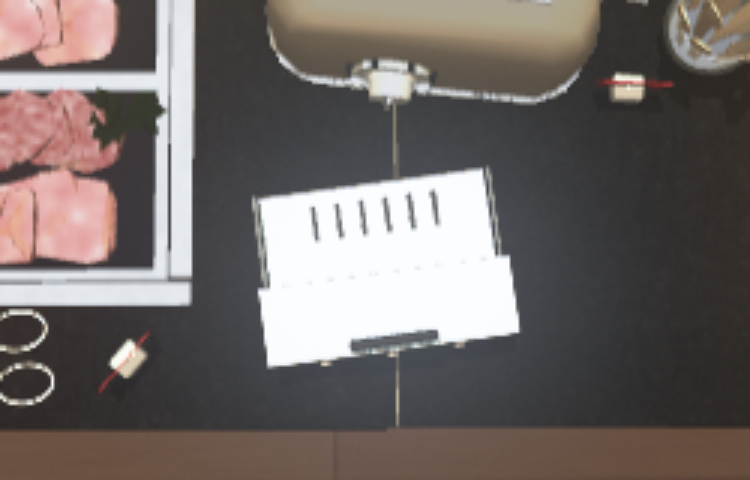

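View pics/b.png

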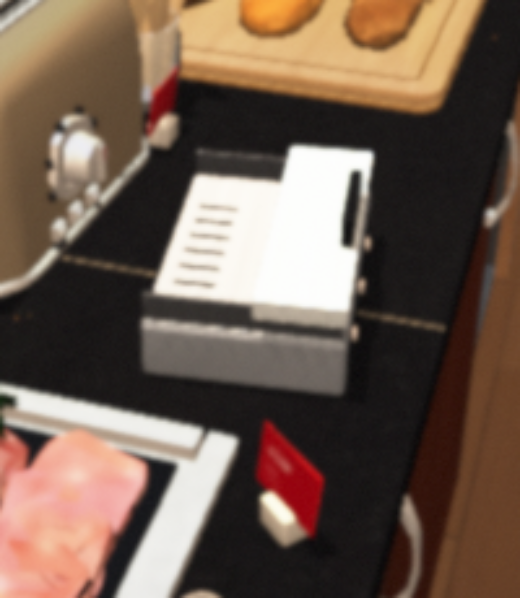

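The guard is shut: in the top crop its plate has corners at (258,290), (510,256), (519,331) and (268,367), with the black tab at (395,342). The left card is at (127,358), and the right card at (628,88) beside the glass. The side crop agrees, showing the tab at (351,208).

```bash
cat >> h.py <<'E'
def tri(l):
    A=0;b=0
    for uv,c in l:
        o,d=ray(uv,c); d=d/np.linalg.norm(d); P=np.eye(3)-np.outer(d,d); A=A+P; b=b+P@o
    return np.linalg.solve(A,b)
E
python3 - <<'E'
from h import *
t=read_camera("top"); s=read_camera("side")
T=lambda u,v:(u/3+190-.33,v/3+130-.33)
S=lambda u,v:(u/2.6+260-.3,v/2.6+120-.3)
pairs=dict(RL=((258,290),(253,303)),RR=((510,256),(289,147)),FR=((519,331),(373,152)),FL=((268,367),(350,310)),tabL=((352,346),(346,245)),tabR=((438,336),(355,172)))
for k,(a,b) in pairs.items():
    z=.106 if 'tab' in k else .08
    print(k,tri([(T(*a),t),(S(*b),s)]).round(4),atz(T(*a),t,z).round(4),atz(S(*b),s,z).round(4))
# dark tab segmentation inside guard mask in top
m=masks_of(t,"guard")[0]["mask"].astype(np.uint8)
hull=cv2.convexHull(cv2.findContours(m,0,2)[0][0]); h=np.zeros_like(m); cv2.fillConvexPoly(h,hull,1)
r=cv2.minAreaRect(hull); print(r,[atz(p,t,.08).round(4)[:2] for p in cv2.boxPoints(r)])
g=t["color"].mean(2); h=cv2.erode(h,np.ones((3,3))); d=(g<130)&(h>0)
ys,xs=np.nonzero(d); r=cv2.minAreaRect(np.stack([xs,ys],1).astype(np.float32)); print(len(xs),r, atz(r[0],t,.106))
for n in ["name_card","name_card_left"]:
    for c in (t,s):
        m=masks_of(c,n)
        if m: b=m[0]["bbox"]; print(n,atz(((b[0]+b[2])/2,(b[1]+b[3])/2),c,.03).round(3))
E
```

```text
RL [0.515  0.0639 0.0766] [0.5163 0.064  0.08  ] [0.5124 0.068  0.08  ]
RR [ 0.5431 -0.1381  0.0774] [ 0.5428 -0.1379  0.08  ] [ 0.5421 -0.1337  0.08  ]
FR [ 0.4807 -0.1446  0.0801] [ 0.4828 -0.1443  0.08  ] [ 0.4785 -0.1451  0.08  ]
FL [0.4532 0.0555 0.079 ] [0.4552 0.0558 0.08  ] [0.4509 0.0565 0.08  ]
tabL [ 0.4703 -0.0111  0.0827] [ 0.4713 -0.0109  0.106 ] [0.4626 0.0224 0.106 ]
tabR [ 0.4788 -0.0782  0.1008] [ 0.4788 -0.0779  0.106 ] [ 0.4772 -0.0697  0.106 ]
((319.13360595703125, 233.68751525878906), (26.10816764831543, 84.57958984375), 82.1847152709961) [array([0.5159, 0.0645]), array([ 0.5428, -0.1369]), array([ 0.4807, -0.1445]), array([0.4543, 0.0558])]
98 ((321.0199890136719, 243.1399688720703), (3.3941125869750977, 28.567113876342773), 81.8698959350586) [ 0.4754811  -0.04361396  0.106     ]
name_card [ 0.684 -0.252  0.03 ]
name_card [ 0.695 -0.262  0.03 ]
name_card_left [0.46  0.167 0.03 ]
```

>>> drive_tool(rows=[[0,0,6.2,0,0,0,0],[0,0,6.2,0,0,0,0],[0,0,6.3,0,0,0,0],[0,0,0,0.014,-0.038,0,0],[0,0,0,0.014,-0.038,0,0],[0,0,0,0.014,-0.038,0,0],[0,0,0,0.014,-0.038,0,0],[0,0,0,0.014,-0.038,0,0]], force=60)

```text
time: 1.72
tool_pos: [0.3441, -0.4052, 0.2312]
tcp_rot: [3.135, 0.21, 0.0]
wrist_force: [0.9, -0.1, 0.6]
width: -0.002
grip_force: 0.0
```

>>> drive_tool(rows=[[0,0,0,0.014,-0.038,0,0],[0,0,0,0.014,-0.038,0,0],[0,0,0,0.014,-0.038,0,0],[0,0,0,0.014,-0.038,0,0],[0,0,0,0.014,-0.038,0,0],[0,0,0,0.014,-0.038,0,0],[0,0,0,0.014,-0.038,0.02,0],[0,0,0,0,0,0.03,0]])

```text
time: 2.38
tool_pos: [0.4087, -0.1287, 0.1863]
tcp_rot: [3.133, 0.22, 0.015]
wrist_force: [0.0, -0.3, -0.1]
width: -0.003
grip_force: 0.0
```

```bash
cat >> h.py <<'E'
from scipy.spatial.transform import Rotation as R
O=np.array([.5341,-.0354]); YAW=np.deg2rad(7.7)
def where():
    s=status.read_state(); M=R.from_rotvec(s["tcp_rot"]).as_matrix(); p=s["tool_pos"]
    c,q=np.cos(YAW),np.sin(YAW); d=p[:2]-O
    print("t",round(s["time"],2),"p",p.round(4),"box",np.round([c*d[0]+q*d[1],-q*d[0]+c*d[1]],4),"F",s["wrist_force"].round(2),"w",round(s["width"],3),"yaw",np.rad2deg(np.arctan2(M[1,0],M[0,0])).round(2),"zax",M[:,2].round(4))
    return s,M
def wristcam():
    s=status.read_state(); c=read_camera("wrist"); W=np.eye(4); W[:3,:3]=R.from_rotvec(s["tcp_rot"]).as_matrix(); W[:3,3]=s["tool_pos"]
    c["world_from_camera"]=W@c["mount"]; return c
E
python3 - <<'E'
from h import *
where(); c=wristcam(); save(c,"w1.png"); print(c["world_from_camera"].round(3))
t=read_camera("top")
for n in ["guard_tab"]:
  for m in masks_of(c,n)[:2]: print(m["bbox"],m["score"])
print(proj([.4727,-.0437,.106],c))
E
```

```text
t 2.38 p [ 0.4087 -0.1287  0.1863] box [-0.1367 -0.0757] F [ 0.02 -0.34 -0.07] w -0.003 yaw 8.02 zax [ 9.4e-03 -2.0e-04 -1.0e+00]
[[ 0.139  0.95   0.279  0.482]
 [-0.99   0.133  0.041 -0.118]
 [ 0.002 -0.281  0.96   0.33 ]
 [ 0.     0.     0.     1.   ]]
[48.2, 0.0, 368.2, 102.9] 0.88
[198.93935833  93.91384561]
```

View pics/w1.png

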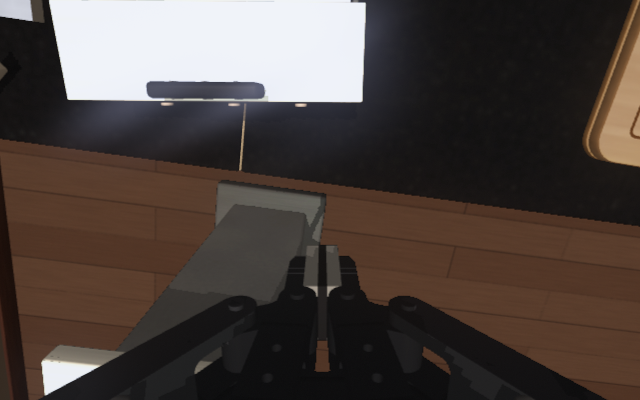

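The wrist view shows the tab at about (206,90), parallel to the image's rows, so the tool is aligned with the box. The predicted point, (199,94), is within a few mm. Next I move in front of the tab.

>>> drive_tool(rows=[[0,0,0,0.013,-0.038,0,0],[0,0,0,0.013,-0.038,0,0],[0,0,0,0,0,0.03,0],[0,0,0,0,0,0.03,0],[0,0,0,0,0,0.031,0],[0,0,0,0,0,0,0],[0,0,0,0,0,0,0]])

```text
time: 3.12
tool_pos: [0.4197, -0.0554, 0.0919]
tcp_rot: [-3.134, -0.208, 0.004]
wrist_force: [0.2, -0.6, -0.4]
width: 0.002
grip_force: 0.0
```

```bash
python3 - <<'E'
from h import *
where()
E
```

```text
t 3.12 p [ 0.4197 -0.0554  0.0919] box [-0.116  -0.0045] F [ 0.15 -0.64 -0.4 ] w 0.002 yaw 7.59 zax [-2.8e-03  3.0e-04 -1.0e+00]
```

>>> drive_tool(rows=[[0,0,0,0.012,0,0,0],[0,0,0,0.012,0,0,0],[0,0,0,0.012,0,0,0],[0,0,0,0.012,0,0,0],[0,0,0,0.012,0,0,0],[0,0,0,0.012,0,0,0],[0,0,0,0.012,0,0,0],[0,0,0,0,0,0,0]])

```text
time: 3.78
tool_pos: [0.5068, -0.0428, 0.0922]
tcp_rot: [-3.134, -0.212, -0.004]
wrist_force: [0.0, -0.2, 0.4]
width: -0.0
grip_force: 0.0
```

>>> drive_tool(rows=[[0,0,0,0.005,0,0,0],[0,0,0,0.004,0,0,0],[0,0,0,0.003,0,0,0],[0,0,0,0.002,0,0,0],[0,0,0,0,0,0,0]])

```text
time: 4.2
tool_pos: [0.5174, -0.0411, 0.0915]
tcp_rot: [-3.134, -0.211, 0.0]
wrist_force: [-1.1, 0.6, -1.2]
width: 0.0
grip_force: 0.4
```

```bash
python3 - <<'E'
from h import *
where()
E
```

```text
t 4.2 p [ 0.5174 -0.0411  0.0915] box [-0.0173 -0.0034] F [-1.09  0.64 -1.18] w 0.0 yaw 7.7 zax [-3.e-04  3.e-04 -1.e+00]
```

>>> drive_tool(rows=[[0,0,0,0.003,0,0,0],[0,0,0,0.003,0,0,0],[0,0,0,0.002,0,0,0],[0,0,0,0,0,0,0]])

```text
time: 4.53
tool_pos: [0.5257, -0.0402, 0.0917]
tcp_rot: [-3.134, -0.211, -0.0]
wrist_force: [-1.3, 0.9, -0.3]
width: -0.0
grip_force: 0.6
```

>>> drive_tool(rows=[[0,0,0,0.002,0,0,0],[0,0,0,0.002,0,0,0],[0,0,0,0,0,0,0]])

```text
time: 4.78
tool_pos: [0.528, -0.0399, 0.0917]
tcp_rot: [3.134, 0.211, -0.006]
wrist_force: [-6.4, -1.1, 3.8]
width: 0.003
grip_force: 3.4
```

```bash
python3 - <<'E'
from h import *
where()
E
```

```text
t 4.78 p [ 0.528  -0.0399  0.0917] box [-0.0067 -0.0036] F [-6.38 -1.13  3.77] w 0.003 yaw 7.71 zax [-3.9e-03 -3.0e-04 -1.0e+00]
```

The guard is against its stop: the force jumped to 6 N at the expected place. I back off and look at the switches.

>>> drive_tool(rows=[[0,0,0,-0.02,0,0,0],[0,0,0,-0.02,0,-0.01,0],[0,0,0,-0.02,0,-0.03,0],[0,0,0,-0.01,0,-0.03,0],[0,0,0,0,0,-0.03,0],[0,0,0,0,0,0,0],[0,0,0,0,0,0,0]])

```text
time: 5.37
tool_pos: [0.4629, -0.0496, 0.1953]
tcp_rot: [3.133, 0.211, 0.013]
wrist_force: [0.2, -0.1, -0.1]
width: -0.002
grip_force: 0.0
```

```bash
cat > caps.py <<'E'
from h import *
import sys
where(); c=wristcam(); save(c,sys.argv[1]); top=read_camera("top"); sd=read_camera("side")
def bx(p): 
    d=p[:2]-O; k,q=np.cos(YAW),np.sin(YAW); return np.round([k*d[0]+q*d[1],-q*d[0]+k*d[1]],4)
for nm,k in (("wrist",c),("top",top),("side",sd)):
    for m in masks_of(k,"switch_a")[:4]:
        ys,xs=np.nonzero(m["mask"]); b=m["bbox"]
        mid=((b[0]+b[2])/2,(b[1]+b[3])/2); p=atz(mid,k,.072); print(nm,round(m["score"],2),np.round(b,1),p.round(4),bx(p),bx(atz((xs.mean(),ys.mean()),k,.072)))
E
python3 caps.py w2.png
```

```text
t 5.37 p [ 0.4629 -0.0496  0.1953] box [-0.0724 -0.0046] F [ 0.19 -0.09 -0.07] w -0.002 yaw 7.69 zax [ 0.0083 -0.0013 -1.    ]
wrist 0.87 [225.9 116.4 270.4 163.4] [0.497 0.011 0.072] [-0.0306  0.051 ] [-0.0326  0.0506]
wrist 0.76 [366.7 120.3 406.6 163.8] [ 0.5094 -0.0934  0.072 ] [-0.0323 -0.0542] [-0.0331 -0.0535]
wrist 0.75 [295.8 118.2 341.3 166. ] [ 0.5024 -0.0421  0.072 ] [-0.0323 -0.0024] [-0.0327 -0.0018]
wrist 0.39 [163.5   0.5 469.3 186.7] [ 0.5372 -0.0359  0.072 ] [ 0.003  -0.0009] [ 0.0119 -0.0013]
side 0.7 [378.6 188.5 393.  206.2] [ 0.4975 -0.0777  0.072 ] [-0.042 -0.037] [-0.0405 -0.0341]
side 0.53 [369.  218.4 384.3 239.8] [0.4884 0.0275 0.072 ] [-0.0368  0.0685] [-0.0392  0.0736]
side 0.52 [371.1 203.1 389.7 223.9] [ 0.494  -0.0213  0.072 ] [-0.0379  0.0193] [-0.0392  0.0212]
```

View pics/w2.png

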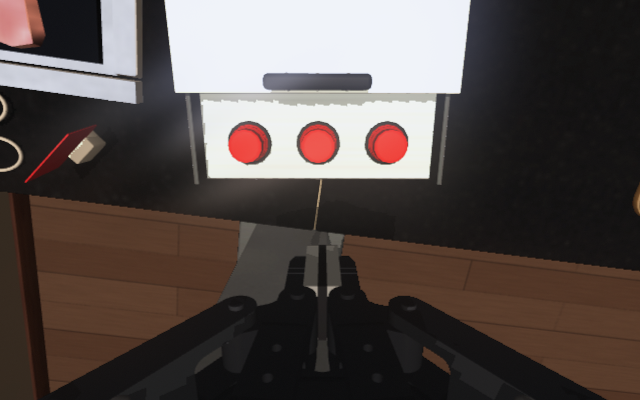

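The three red caps show at (247,145), (318,143) and (390,144), with the guard back behind them and the tab at (318,81). The masks include the dark collars, so I refine on the red tops with the arm settled.

```bash
cat > red.py <<'E'
from h import *
def bx(p): 
    d=p[:2]-O; k,q=np.cos(YAW),np.sin(YAW); return np.round([k*d[0]+q*d[1],-q*d[0]+k*d[1]],4)
where(); c=wristcam(); where()
for nm,k in (("wrist",c),("top",read_camera("top"))):
    a=k["color"].astype(int); r=((a[:,:,0]>200)&(a[:,:,1]<90)).astype(np.uint8)
    n,l,st,ce=cv2.connectedComponentsWithStats(r)
    for i in range(1,n):
        p=atz(ce[i],k,.072)
        if st[i,4]>20 and abs(bx(p)).max()<.12: print(nm,st[i],ce[i].round(1),p.round(4),bx(p))
    for q in ([-.062+.07,0],):
        k0,s0=np.cos(YAW),np.sin(YAW); print("tab proj",proj([O[0]+k0*q[0],O[1]+s0*q[0],.106],k).round(1))
E
python3 red.py
```

```text
t 5.67 p [ 0.4593 -0.0489  0.1903] box [-0.0759 -0.0034] F [-0.45 -0.5  -0.1 ] w -0.0 yaw 7.71 zax [-2.6e-03  4.0e-04 -1.0e+00]
t 5.72 p [ 0.4594 -0.0489  0.1904] box [-0.0759 -0.0034] F [-0.1  -0.44  0.18] w -0.003 yaw 7.71 zax [-2.6e-03  4.0e-04 -1.0e+00]
wrist [229 119  35  39 955] [245.4 138.5] [0.4935 0.0131 0.072 ] [-0.0337  0.0535]
wrist [303 119  34  39 986] [319.5 138.7] [ 0.5007 -0.0415  0.072 ] [-0.0339 -0.0016]
wrist [375 119  37  39 967] [393.7 138.9] [ 0.508  -0.0961  0.072 ] [-0.034  -0.0567]
tab proj [316.4  77.4]
tab proj [316.9 214.7]
```

>>> drive_tool(rows=[[0,0,0,0.02,-0.002,0.02,0],[0,0,0,0.019,0,0.03,0],[0,0,0,0,0,0.03,0],[0,0,0,0,0,0.02,0],[0,0,0,0,0,0.01,0],[0,0,0,0,0,0,0],[0,0,0,0,0,0,0],[0,0,0,0,0,0,0]])

```text
time: 6.43
tool_pos: [0.4997, -0.0421, 0.0833]
tcp_rot: [3.134, 0.211, 0.004]
wrist_force: [0.3, -0.8, 1.2]
width: -0.0
grip_force: 0.0
```

```bash
python3 -c "
from h import *
where()"
```

```text
t 6.43 p [ 0.4997 -0.0421  0.0833] box [-0.035 -0.002] F [ 0.27 -0.77  1.22] w -0.0 yaw 7.7 zax [ 2.4e-03 -3.0e-04 -1.0e+00]
```

Now I feel the middle switch. The cap top is at 0.072, so I go to about 5 mm below it.

>>> drive_tool(rows=[[0,0,0,0,0,0.006,0],[0,0,0,0,0,0.004,0],[0,0,0,0,0,0.003,0],[0,0,0,0,0,0.001,0],[0,0,0,0,0,0,0],[0,0,0,0,0,0,0]])

```text
time: 6.93
tool_pos: [0.4984, -0.0419, 0.0679]
tcp_rot: [3.134, 0.211, -0.0]
wrist_force: [-1.1, -0.8, 0.3]
width: 0.001
grip_force: 0.3
```

>>> drive_tool(rows=[[0,0,0,0,0,0.001,0],[0,0,0,0,0,0,0]])

```text
time: 7.1
tool_pos: [0.4985, -0.0419, 0.0668]
tcp_rot: [3.134, 0.211, 0.0]
wrist_force: [0.2, 0.2, 0.4]
width: 0.001
grip_force: 0.3
```

>>> drive_tool(rows=[[0,0,0,0,0,0.001,0],[0,0,0,0,0,0,0]])

```text
time: 7.27
tool_pos: [0.4985, -0.0419, 0.0657]
tcp_rot: [-3.134, -0.211, -0.0]
wrist_force: [-0.5, -0.7, 0.4]
width: -0.001
grip_force: 0.3
```

>>> drive_tool(rows=[[0,0,0,0,0,0.001,0],[0,0,0,0,0,0.0005,0],[0,0,0,0,0,0,0]])

```text
time: 7.52
tool_pos: [0.4985, -0.0419, 0.0643]
tcp_rot: [3.134, 0.211, 0.0]
wrist_force: [0.4, 0.2, 0.5]
width: 0.002
grip_force: 0.3
```

>>> drive_tool(rows=[[0,0,0,0,0,0.001,0],[0,0,0,0,0,0,0]])

```text
time: 7.68
tool_pos: [0.4986, -0.0419, 0.0636]
tcp_rot: [3.134, 0.211, 0.0]
wrist_force: [-1.6, -0.2, 4.6]
width: -0.001
grip_force: 2.0
```

>>> drive_tool(rows=[[0,0,0,0,0,0.0005,0],[0,0,0,0,0,0,0]])

```text
time: 7.85
tool_pos: [0.4986, -0.0419, 0.0632]
tcp_rot: [3.134, 0.211, 0.0]
wrist_force: [-0.6, 0.1, 4.3]
width: 0.001
grip_force: 2.6
```

The middle switch is locked in: the plunger is met 8.5 mm down. Next is the left one (+y).

>>> drive_tool(rows=[[0,0,0,0,0,-0.016,0],[0,0,0,0,-0.028,0,0],[0,0,0,0,-0.028,0,0],[0,0,0,0,0,0,0],[0,0,0,0,0,0.006,0],[0,0,0,0,0,0.004,0],[0,0,0,0,0,0,0],[0,0,0,0,0,0,0]])

```text
time: 8.52
tool_pos: [0.4909, 0.0133, 0.0686]
tcp_rot: [-3.134, -0.209, 0.001]
wrist_force: [-0.9, 0.4, 0.5]
width: -0.001
grip_force: 0.3
```

>>> drive_tool(rows=[[0,0,0,0,0,0.001,0],[0,0,0,0,0,0,0]])

```text
time: 8.68
tool_pos: [0.491, 0.0131, 0.0679]
tcp_rot: [3.135, 0.21, -0.0]
wrist_force: [-1.6, 1.1, 5.3]
width: 0.001
grip_force: 2.5
```

>>> drive_tool(rows=[[0,0,0,0,0,0.001,0],[0,0,0,0,0,0,0]])

```text
time: 8.85
tool_pos: [0.491, 0.0131, 0.067]
tcp_rot: [3.134, 0.21, -0.0]
wrist_force: [-2.3, 0.7, 6.0]
width: 0.001
grip_force: 2.5
```

>>> drive_tool(rows=[[0,0,0,0,0,0.0005,0],[0,0,0,0,0,0,0]])

```text
time: 9.02
tool_pos: [0.491, 0.0131, 0.0666]
tcp_rot: [3.134, 0.211, 0.0]
wrist_force: [-1.7, 0.8, 5.6]
width: 0.001
grip_force: 2.6
```

The left switch is out: it resisted at 4 mm with about 5 N. I press on to the stop.

>>> drive_tool(rows=[[0,0,0,0,0,0.002,0],[0,0,0,0,0,0.002,0],[0,0,0,0,0,0.002,0],[0,0,0,0,0,0.002,0],[0,0,0,0,0,0.001,0],[0,0,0,0,0,0.001,0],[0,0,0,0,0,0,0]])

```text
time: 9.6
tool_pos: [0.491, 0.0131, 0.0566]
tcp_rot: [3.134, 0.211, 0.0]
wrist_force: [-1.2, -0.0, 6.1]
width: 0.001
grip_force: 3.1
```

>>> drive_tool(rows=[[0,0,0,0,0,0.001,0],[0,0,0,0,0,0,0]])

```text
time: 9.77
tool_pos: [0.491, 0.0131, 0.0557]
tcp_rot: [3.134, 0.211, -0.0]
wrist_force: [-1.9, 0.3, 6.1]
width: 0.003
grip_force: 3.1
```

>>> drive_tool(rows=[[0,0,0,0,0,0.001,0],[0,0,0,0,0,0,0]])

```text
time: 9.93
tool_pos: [0.491, 0.0131, 0.0547]
tcp_rot: [3.134, 0.211, -0.0]
wrist_force: [-2.3, -0.0, 6.3]
width: -0.001
grip_force: 3.2
```

>>> drive_tool(rows=[[0,0,0,0,0,0.0005,0],[0,0,0,0,0,0,0]])

```text
time: 10.1
tool_pos: [0.491, 0.0131, 0.0545]
tcp_rot: [3.134, 0.211, -0.0]
wrist_force: [-2.1, -1.0, 7.5]
width: -0.001
grip_force: 3.9
```

>>> drive_tool(rows=[[0,0,0,0,0,0.0005,0],[0,0,0,0,0,0,0]])

```text
time: 10.27
tool_pos: [0.4911, 0.0131, 0.0544]
tcp_rot: [3.134, 0.211, -0.0]
wrist_force: [-3.7, -0.4, 11.6]
width: 0.002
grip_force: 5.6
```

>>> drive_tool(rows=[[0,0,0,0,0,0.0005,0],[0,0,0,0,0,0,0]])

```text
time: 10.43
tool_pos: [0.4911, 0.0131, 0.0543]
tcp_rot: [3.134, 0.211, -0.0]
wrist_force: [-4.9, 0.8, 15.0]
width: -0.004
grip_force: 7.3
```

At the stop (15 N). I let it come up and feel it again.

>>> drive_tool(rows=[[0,0,0,0,0,-0.004,0],[0,0,0,0,0,-0.006,0],[0,0,0,0,0,-0.008,0],[0,0,0,0,0,-0.008,0],[0,0,0,0,0,0,0],[0,0,0,0,0,0.006,0],[0,0,0,0,0,0.004,0],[0,0,0,0,0,0,0]])

```text
time: 11.1
tool_pos: [0.4896, 0.0136, 0.0672]
tcp_rot: [-3.134, -0.211, 0.004]
wrist_force: [-0.0, -0.6, 0.6]
width: 0.003
grip_force: 0.3
```

>>> drive_tool(rows=[[0,0,0,0,0,0.001,0],[0,0,0,0,0,0,0],[0,0,0,0,0,0,0]])

```text
time: 11.35
tool_pos: [0.4904, 0.0137, 0.0674]
tcp_rot: [-3.134, -0.211, 0.002]
wrist_force: [0.5, 0.7, 1.1]
width: 0.001
grip_force: 0.3
```

>>> drive_tool(rows=[[0,0,0,0,0,0.001,0],[0,0,0,0,0,0,0]])

```text
time: 11.52
tool_pos: [0.491, 0.0136, 0.0667]
tcp_rot: [-3.134, -0.211, 0.0]
wrist_force: [-0.8, -0.5, 0.4]
width: 0.004
grip_force: 0.3
```

The left switch is in now (under 1 N at 5 mm). On to the right one.

>>> drive_tool(rows=[[0,0,0,0,0,-0.013,0],[0,0,0,0,0.028,0,0],[0,0,0,0,0.028,0,0],[0,0,0,0,0.028,0,0],[0,0,0,0,0.028,0,0],[0,0,0,0,0,0,0],[0,0,0,0,0,0.006,0],[0,0,0,0,0,0,0]])

```text
time: 12.18
tool_pos: [0.5049, -0.097, 0.0726]
tcp_rot: [-3.134, -0.209, 0.003]
wrist_force: [-0.4, 0.3, -0.3]
width: -0.001
grip_force: 0.0
```

>>> drive_tool(rows=[[0,0,0,0,0,0.004,0],[0,0,0,0,0,0.001,0],[0,0,0,0,0,0,0],[0,0,0,0,0,0,0]])

```text
time: 12.52
tool_pos: [0.5058, -0.0966, 0.0687]
tcp_rot: [-3.134, -0.213, 0.001]
wrist_force: [-0.5, 0.6, -0.3]
width: 0.002
grip_force: 0.3
```

>>> drive_tool(rows=[[0,0,0,0,0,0.001,0],[0,0,0,0,0,0.0005,0],[0,0,0,0,0,0,0]])

```text
time: 12.77
tool_pos: [0.5059, -0.0967, 0.0676]
tcp_rot: [-3.134, -0.211, 0.0]
wrist_force: [-1.5, 2.6, 5.2]
width: -0.0
grip_force: 2.5
```

The right switch is out. I click it.

>>> drive_tool(rows=[[0,0,0,0,0,0.002,0],[0,0,0,0,0,0.002,0],[0,0,0,0,0,0.002,0],[0,0,0,0,0,0.002,0],[0,0,0,0,0,0.002,0],[0,0,0,0,0,0.001,0],[0,0,0,0,0,0.001,0],[0,0,0,0,0,0,0]])

```text
time: 13.43
tool_pos: [0.5061, -0.0969, 0.0557]
tcp_rot: [-3.134, -0.21, -0.0]
wrist_force: [-1.9, 2.9, 6.2]
width: -0.001
grip_force: 3.1
```

>>> drive_tool(rows=[[0,0,0,0,0,0.001,0],[0,0,0,0,0,0,0]])

```text
time: 13.6
tool_pos: [0.5061, -0.0969, 0.0547]
tcp_rot: [-3.134, -0.211, -0.0]
wrist_force: [-1.7, 3.1, 6.1]
width: -0.002
grip_force: 3.2
```

>>> drive_tool(rows=[[0,0,0,0,0,0.0005,0],[0,0,0,0,0,0,0]])

```text
time: 13.77
tool_pos: [0.5061, -0.0969, 0.0545]
tcp_rot: [-3.134, -0.21, -0.0]
wrist_force: [-3.2, 3.4, 8.0]
width: -0.002
grip_force: 3.7
```

>>> drive_tool(rows=[[0,0,0,0,0,0.0005,0],[0,0,0,0,0,0,0]])

```text
time: 13.93
tool_pos: [0.5061, -0.0969, 0.0544]
tcp_rot: [-3.134, -0.211, -0.0]
wrist_force: [-2.7, 4.0, 11.4]
width: 0.003
grip_force: 5.4
```

>>> drive_tool(rows=[[0,0,0,0,0,0.0005,0],[0,0,0,0,0,0,0]])

```text
time: 14.1
tool_pos: [0.5061, -0.0969, 0.0544]
tcp_rot: [-3.134, -0.21, -0.0]
wrist_force: [-4.2, 3.8, 14.2]
width: 0.0
grip_force: 6.9
```

>>> drive_tool(rows=[[0,0,0,0,0,-0.004,0],[0,0,0,0,0,-0.006,0],[0,0,0,0,0,-0.008,0],[0,0,0,0,0,-0.008,0],[0,0,0,0,0,0,0],[0,0,0,0,0,0.006,0],[0,0,0,0,0,0.004,0],[0,0,0,0,0,0,0]])

```text
time: 14.77
tool_pos: [0.5047, -0.0972, 0.0672]
tcp_rot: [-3.134, -0.211, 0.004]
wrist_force: [-0.4, -0.0, 0.5]
width: -0.005
grip_force: 0.3
```

>>> drive_tool(rows=[[0,0,0,0,0,0.001,0],[0,0,0,0,0,0.001,0],[0,0,0,0,0,0,0],[0,0,0,0,0,0,0]])

```text
time: 15.1
tool_pos: [0.5057, -0.0973, 0.0665]
tcp_rot: [-3.134, -0.211, 0.001]
wrist_force: [-0.6, 1.5, 1.6]
width: 0.0
grip_force: 0.3
```

All three are in. Next I go over the tab to its rear side.

>>> drive_tool(rows=[[0,0,0,0,0,-0.03,0],[0,0,0,0,0,-0.04,0],[0,0,0,0.025,-0.019,0,0],[0,0,0,0.025,-0.019,0,0],[0,0,0,0.026,-0.019,0,0],[0,0,0,0,0,0,0],[0,0,0,0,0,0,0],[0,0,0,0,0,0,0]])

```text
time: 15.77
tool_pos: [0.573, -0.0307, 0.1364]
tcp_rot: [3.134, 0.212, -0.002]
wrist_force: [0.3, 0.5, -0.2]
width: -0.004
grip_force: 0.0
```

```bash
python3 -c "
from h import *
where()"
```

```text
t 15.77 p [ 0.573  -0.0307  0.1364] box [ 0.0392 -0.0006] F [ 0.32  0.54 -0.23] w -0.004 yaw 7.75 zax [-1.3e-03 -3.0e-04 -1.0e+00]
```

>>> drive_tool(rows=[[0,0,0,0,0,0.02,0],[0,0,0,0,0,0.015,0],[0,0,0,0,0,0.008,0],[0,0,0,0,0,0,0],[0,0,0,0,0,0,0],[0,0,0,-0.01,0,0,0],[0,0,0,-0.01,0,0,0],[0,0,0,0,0,0,0]])

```text
time: 16.43
tool_pos: [0.5524, -0.0338, 0.0946]
tcp_rot: [3.134, 0.211, 0.0]
wrist_force: [0.4, -0.3, -0.3]
width: -0.004
grip_force: 0.0
```

>>> drive_tool(rows=[[0,0,0,-0.01,0,0,0],[0,0,0,-0.01,0,0,0],[0,0,0,-0.01,0,0,0],[0,0,0,-0.01,0,0,0],[0,0,0,-0.01,0,0,0],[0,0,0,-0.006,0,0,0],[0,0,0,-0.004,0,0,0],[0,0,0,0,0,0,0]])

```text
time: 17.1
tool_pos: [0.4926, -0.0415, 0.0934]
tcp_rot: [-3.134, -0.211, 0.003]
wrist_force: [-0.3, 0.5, 0.2]
width: 0.003
grip_force: 0.0
```

```bash
python3 -c "
from h import *
where()"
```

```text
t 17.1 p [ 0.4926 -0.0415  0.0934] box [-0.042  -0.0004] F [-0.26  0.51  0.23] w 0.003 yaw 7.69 zax [-2.1e-03  1.0e-04 -1.0e+00]
```

>>> drive_tool(rows=[[0,0,0,-0.002,0,0,0],[0,0,0,-0.002,0,0,0],[0,0,0,0,0,0,0]])

```text
time: 17.35
tool_pos: [0.4898, -0.0419, 0.0934]
tcp_rot: [-3.134, -0.211, 0.002]
wrist_force: [0.4, 0.6, -0.1]
width: -0.002
grip_force: 0.4
```

>>> drive_tool(rows=[[0,0,0,-0.002,0,0,0],[0,0,0,-0.002,0,0,0],[0,0,0,0,0,0,0]])

```text
time: 17.6
tool_pos: [0.4898, -0.0421, 0.094]
tcp_rot: [-3.134, -0.21, -0.012]
wrist_force: [12.4, 2.1, -9.2]
width: 0.001
grip_force: 5.7
```

The guard is against the shut stop at 12 N, with the tool at the predicted place. I back off, rise and check.

>>> drive_tool(rows=[[0,0,0,0.008,0,0,0],[0,0,0,0.01,0,-0.01,0],[0,0,0,0,0,-0.03,0],[0,0,0,0,0,-0.03,0],[0,0,0,-0.03,0,-0.03,0],[0,0,0,-0.04,0,0,0],[0,0,0,0,0,0,0],[0,0,0,0,0,0,0]])

```text
time: 18.27
tool_pos: [0.4333, -0.0494, 0.1929]
tcp_rot: [3.135, 0.21, -0.002]
wrist_force: [-0.0, -0.3, -0.2]
width: -0.001
grip_force: 0.0
```

```bash
python3 - <<'E'
from h import *
where(); c=wristcam(); s=read_camera("side")
cv2.imwrite("pics/end.png",np.vstack([c["color"][:250],cv2.resize(s["color"][120:350,260:460],None,fx=1.5,fy=1.5)[:,:300].repeat(1,0) if 0 else cv2.copyMakeBorder(cv2.resize(s["color"][120:350,260:460],None,fx=1.5,fy=1.5),0,0,0,340,cv2.BORDER_CONSTANT)])[:600,:,::-1])
for z in (-.062,):
    k,q=np.cos(YAW),np.sin(YAW); print("tab shut proj",proj([O[0]+k*z,O[1]+q*z,.106],c).round(1))
E
```

```text
t 18.27 p [ 0.4333 -0.0494  0.1929] box [-0.1018 -0.0004] F [-0.03 -0.27 -0.2 ] w -0.001 yaw 7.67 zax [-1.5e-03 -1.0e-04 -1.0e+00]
tab shut proj [321.2 148.5]
```

View pics/end.png

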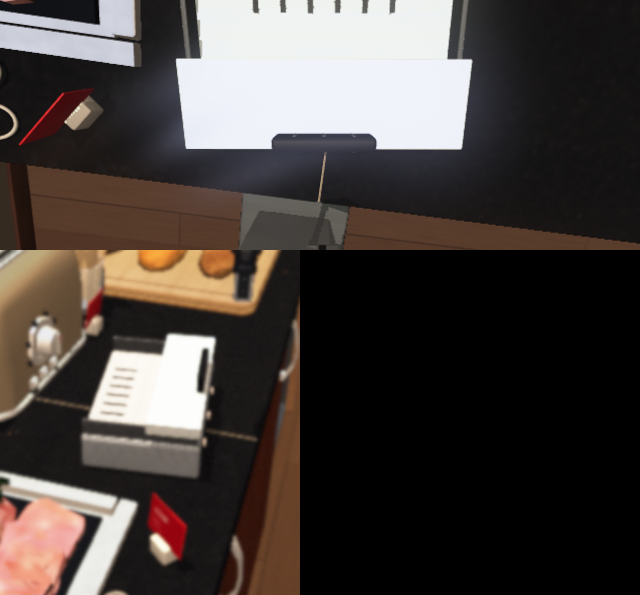

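The guard is shut: the tab is at (324,143) against a predicted (321,148). The caps are hidden under it and the cards stand where they were. The robot is clear.

```bash
python3 -c "
from h import *
print(workorder.finish_job())"
```

```text
the job is handed in; nothing more can be done
None
```

The job is handed in: I slid the guard back, clicked the left and right switches in (the middle one was already in) and shut the guard again, with at most about 15 N on a cap, the cards untouched and about 18 s used; the verdict was not shown.

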